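# Make up two reagent kits for the analyser

## Robot

A 6-joint arm with a two-finger parallel gripper is mounted at the origin on the work surface. World frame = base frame: x ahead of the robot, y to its left, z up, the work surface at z = 0. Lengths are in m, angles in rad, forces in N, time in s.
With the tool pointing down it reaches from about 0.375 to 0.975 m from the base axis. Payload 3.8 kg.
Tool frame: the origin (TCP) lies at the very end of the fingers, on their centre line; the grasp point (between the pads) lies 19 mm behind it; z points along the fingers, y is the direction in which the jaws open and shut (so a half turn about z gives the same grasp; the last joint's range is limited). The gripper opens to 88 mm and grips with 3 to 60 N. Pads are 18 mm wide; open, the fingers measure 123 mm over their backs; the gripper's body (75 mm by 187 mm) begins 45 mm behind the grasp point.
Start: joints at [-1.339, 0.264, 1.604, -0, 1.274, -0.037], TCP at [0.179, -0.651, 0.239] pointing down, gripper open.
Joint ranges: [-2.63, 2.63], [-0.94, 2.18], [0.31, 2.57], [-1.31, 4.45], [0, 2.66], [-2.55, 2.55]. Speed limits (rad/s): [2.57, 2.57, 3.14, 3.14, 3.14, 3.14].

## Interface

Orientations are given as [roll, pitch, yaw] about the fixed x, y, z axes, in that order (R = Rz(yaw) Ry(pitch) Rx(roll)).
In Python, from rig import readout, cams, manip gives the robot as it stands. The module is installed in compiled form; this text tells all that it offers.
- The arm moves only by the tool carry_out, never from a script. Its argument "deltas" is text: rows parted by semicolons, each of 5 numbers parted by spaces: the shift along the tool's x, y, z in cm, then the turn about the tool's z in rad, then the opening, from -1 (shut) to 1 (fully open), so that 0 is half open. In form: tx ty tz turn fingers; .... A call has 1 to 8 rows; each row shifts and turns the pose as measured when the row begins, along the tool's axes as they then stand; what a row does not reach is not made up. A row lasts 1/10 s, in which the tool goes at most 50 mm and 8.59 degrees, less where a joint would pass 70% of its speed; a pose out of reach is approached as far as the arm can. A call is refused whole if a number of a shift passes 5 or a number of a turn 0.15, either way. A call with a gripper value outside its range is refused whole. The fingers move at their own pace and stop on an object; "force" is the grip in N (left out, the last holds). Time passes only in rows, so rows that do not move let the fingers close. It gives the time, the measured TCP pose, the force and the opening at its end, in the units of the state.
- readout.get_obs(): the state, without advancing time (a new reading comes with each control period).
- cams.capture(name): name is "scene" or "top" or "wrist"; returns a dict with "color" (384x512x3 uint8, red, green, blue), "z_map" (384x512 float32, m along the optical axis (not along the pixel's ray), 0 where there is no reading), "mtx" (3x3 intrinsics, pixels), "extrinsics" (4x4, takes a point from camera to world coordinates); the wrist camera has in their place "mount" (4x4, takes a point from camera to tool coordinates, whose origin is the TCP and whose axes are the flange's). Camera axes: x right, y down, z forward; pixel columns grow to the right and rows downward; lengths in m; the calibration is good to about 2 mm. The wrist camera is an equidistant fisheye: a pixel r from the principal point sees the ray r / f radians off the axis. A picture is of the moment at which its call begins: read the wrist's pose just before it.
- manip.close_job(): hands the job in, once; it reports no verdict.
The state is a dict: "clock": time; "joints": joint angles; "joint_vel": joint speeds; "joint_efforts": joint torques, N m; "eef_pos": TCP position; "tcp_rot": TCP orientation; "contact_force": force on the tool from outside, world axes, zero at the start; "ft_torque": the same for the moment, N m; "opening": finger opening in m.
Only numpy, scipy, OpenCV 4.12 (cv2) and the standard library are available. Lean on these libraries where they do the work, as an engineer would, in place of code of your own. Each camera call takes 0.05 s, during which the arm holds its last target. There are 200 camera calls.

## Task

Make up the two kits for the analyser. Stand the rectangular reagent bottle in the larger bay of the grey two-bay tray and the tall slim vial in its smaller bay; in the round aluminium cup lay the thick spacer disc and then the thin one on top of it, which brings the stack up to the marked line, and stand the short wide vial upright on them. Leave the middle-thickness disc (dark centre spot) lying where it is, and do not tip a bottle or vial over.

Things in the scene. Friction and masses are not known exactly. Their poses are not given: they have to be found in the camera images.
- bottle: Loose reagent bottle of opaque white plastic, standing: block body 60 (x) by 40 (y) by 44 mm high, with a grey round cap 26 mm across and 14 mm high on the middle (58 mm overall), about 110 g. Origin at the centre of its underside, z up, x along its long side. Grip it across the 40 mm width.
- tall_vial: Loose tall slim vial of amber glass, standing: body 24 mm across and 44 mm high, white cap 21 mm across and 14 mm high above (58 mm overall), about 35 g; z axis up along its axis; origin at the centre of its underside.
- short_vial: Loose short wide vial of amber glass, standing: body 32 mm across and 25 mm high, white cap 29 mm across and 11 mm high above (36 mm overall), about 35 g; z axis up along its axis; origin at the centre of its underside.
- thin_disc: Loose white plastic spacer disc, 44 mm across, 8 mm thick, plain top, lying flat; 17 g; z axis up along its axis; origin at the centre of its underside.
- middle_disc: Loose white plastic spacer disc, 44 mm across, 14 mm thick, with a dark round spot 16 mm across in the middle of its top, lying flat; 30 g; not wanted, stays where it is; z axis up along its axis; origin at the centre of its underside.
- thick_disc: Loose white plastic spacer disc, 44 mm across, 20 mm thick, with a thin dark circle 28 mm across on its top, lying flat; 42 g; z axis up along its axis; origin at the centre of its underside.
- tray: Grey plastic kit tray, fixed to the bench, 94 (x) by 124 (y) mm, walls 4 mm thick and 12 mm high, floor 4 mm thick. A wall parallel to its x axis divides it in two bays, both 86 mm long in x: the larger is 62 mm wide in y, its centre at y = +27 mm; the smaller is 50 mm wide, its centre at y = -33 mm. Origin at the centre of its underside, z up.
- cup: Round open aluminium adapter cup, fixed to the bench: outside 68 mm across, 37 mm high; bore 56 mm across, floor 5 mm thick, so 32 mm deep. A thin dark line runs round inside and outside 33 mm above the bench, 28 mm above the cup's floor (= thick + thin disc). Origin at the centre of its underside, z up the axis. Discs can be let go at the rim and drop in, the mouth being too narrow for fingers round a disc.
There are look-alikes about, which are no part of the job. What is shaped like the short_vial but blue is not meant.

How it is judged:
At the end, for the whole second after the job is handed in: Bottle flat in the larger bay, tall vial in the smaller (tilt under 0.1 rad). In the cup: thick disc on the floor, thin disc on it (9 mm of axis), short vial on top (15 mm of axis), heights within 3 mm, tilt under 0.12. Middle disc on the bench within 30 mm of its start. All at rest (x of bottle in the frame of tray between -0.026 and 0.026 m and y of bottle in the frame of tray between 0.013 and 0.041 m and z of bottle in the frame of tray between 0.001 and 0.008 m and angle between each of bottle, tall_vial's own z axis and vertical below 0.1 rad and x of tall_vial in the frame of tray between -0.034 and 0.034 m and y of tall_vial in the frame of tray between -0.048 and -0.018 m and z of tall_vial in the frame of tray between 0.001 and 0.008 m and horizontal distance between each of thick_disc, thin_disc and cup below 0.009 m and angle between each of thick_disc, thin_disc, short_vial's own z axis and vertical below 0.12 rad and z of thick_disc in the frame of cup between 0.002 and 0.008 m and z of thin_disc in the frame of cup between 0.022 and 0.028 m and horizontal distance between short_vial and cup below 0.015 m and z of short_vial in the frame of cup between 0.03 and 0.036 m and height (world z) of middle_disc below 0.004 m and distance of middle_disc from where it was at the start of the episode below 0.03 m and linear speed of each of bottle, tall_vial, short_vial, thin_disc, thick_disc below 0.02 m/s); the robot touches nothing.
It fails at once if a bottle or vial is tipped over (angle between any of bottle, tall_vial, short_vial's own z axis and vertical above 0.9 rad).
It also fails if it takes over 134 s, if anything falls off the work surface, if the arm or the gripper's body presses on something with over 40 N, if the wrist force passes 120 N, or if a joint passes its speed limit or range.

## Working session

There is one attempt and no reset: what is moved stays moved. The work goes in short steps, Python scripts to look and compute and a tool call to move; the robot and the scene stay as the last step left them, time stands still between calls to the robot, and variables do not carry over. Pictures are saved under pics/ and viewed, on a budget of 14 in all, crops included, one or two more only if the job needs it, and the job is handed in when it is done.

Besides the shell and the picture viewer there is one more tool, called after "Emit:" as name(argument=value, ...), one argument or row to a line, values as JSON. carry_out: Moves the arm, as the interface text tells. Its arguments: {"type":"object","properties":{"deltas":{"type":"string"},"force":{"type":"number"}},"required":["deltas"]}

```bash
mkdir -p pics
python3 - <<'E'
from rig import readout,cams
import cv2,numpy as np
print(readout.get_obs())
for n in ("scene","top"):
    c=cams.capture(n); cv2.imwrite(f"pics/{n}0.png",c["color"][:,:,::-1]); print(n,c["mtx"].tolist(),np.round(c["extrinsics"],4).tolist(),np.isfinite(c["z_map"]).mean(),(c["z_map"]>0).mean())
    np.savez(f"{n}0.npz",**c)
E
```

```text
{'clock': 0.0, 'joints': array([-1.33888405e+00,  2.64768842e-01,  1.60537299e+00, -1.04805873e-05,
        1.27365819e+00, -3.69008333e-02]), 'joint_vel': array([ 5.97321031e-04,  1.51858012e-04, -9.23400179e-05, -1.18749826e-03,
        9.06491045e-04, -4.27747439e-04]), 'joint_efforts': array([ 4.90532711e-04, -5.02116823e+01, -3.56866693e+01,  7.29615055e-02,
        2.93811411e-02, -1.78255018e-04]), 'eef_pos': array([ 0.17910487, -0.65007846,  0.23737795]), 'tcp_rot': array([-3.13938642e+00, -7.14275493e-05,  2.68816109e-01]), 'contact_force': array([-0.10984538,  0.13596495, -0.98310808]), 'ft_torque': array([ 0.00990888,  0.02076997, -0.00629231]), 'opening': 0.08820015313496067}
scene [[439.0263446901378, 0.0, 252.09029517928832], [0.0, 439.0263446901378, 189.66079889626062], [0.0, 0.0, 1.0]] [[0.3372, 0.5559, -0.7598, 1.2559], [0.9411, -0.2189, 0.2576, -0.2578], [-0.0231, -0.8019, -0.597, 0.6555], [0.0, 0.0, 0.0, 1.0]] 1.0 0.9961344401041666
top [[368.74355726418605, 0.0, 258.26231663833033], [0.0, 368.74355726418605, 186.03021564420814], [0.0, 0.0, 1.0]] [[0.0014, -0.9987, 0.0519, 0.4066], [-1.0, -0.0016, -0.0035, -0.0075], [0.0036, -0.0519, -0.9986, 1.0984], [0.0, 0.0, 0.0, 1.0]] 1.0 0.9960378011067709
```

View pics/top0.png

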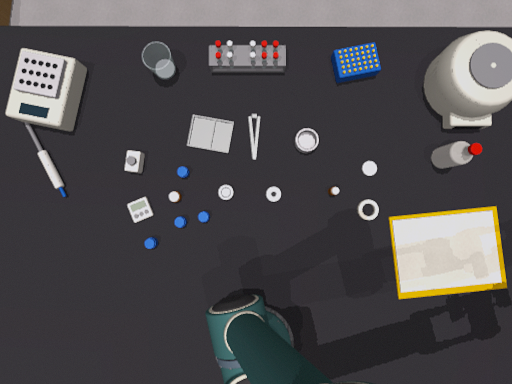

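View pics/scene0.png

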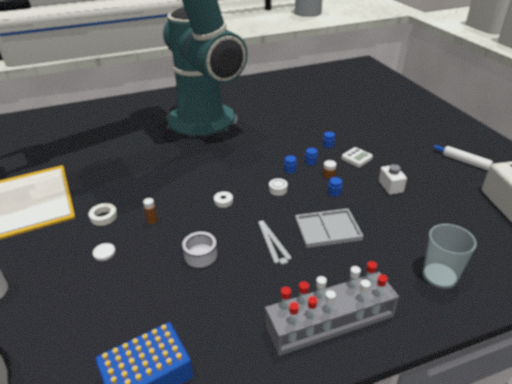

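Top view: bottle (134,161), tray (211,133), short amber vial (174,197), thick disc with ring (226,192), middle disc with spot (273,194), tall vial (334,191), plain thin disc (370,168) and cup (307,140). The blue vials and the tape roll are decoys. The scene view agrees.

```bash
cat > h.py <<'E'
import numpy as np,cv2
from scipy.spatial.transform import Rotation as R
def ray(c,u,v,z):
    d=np.linalg.inv(c["mtx"])@[u,v,1]; T=c["extrinsics"]; d=T[:3,:3]@d; o=T[:3,3]
    return o+d*(z-o[2])/d[2]
def blob(img,u,v,r,thr=110):
    "largest bright blob near (u,v): centroid, minAreaRect"
    g=img.min(2); m=np.zeros(g.shape,np.uint8); u,v=int(u),int(v)
    m[v-r:v+r,u-r:u+r]=(g[v-r:v+r,u-r:u+r]>thr)*255
    cs,_=cv2.findContours(m,cv2.RETR_EXTERNAL,cv2.CHAIN_APPROX_NONE)
    return max(cs,key=cv2.contourArea)
E
python3 - <<'E'
from h import *
c=dict(np.load("top0.npz"))
for n,u,v,r,z,t in [("bottle",134,161,14,.05,90),("tray",211,133,28,.012,90),("short",174,197,9,.036,120),("thick",226,192,11,.02,110),("middle",273,194,11,.014,110),("tall",335,191,8,.058,120),("thin",370,168,11,.008,110),("cup",307,140,17,.037,80)]:
    k=blob(c["color"],u,v,r,t); (a,b),s,ang=cv2.minAreaRect(k)
    p=ray(c,a,b,z); bx=cv2.boxPoints(((a,b),s,ang)); w=np.array([ray(c,*q,z)[:2] for q in bx]); e=np.diff(w,axis=0)
    print(n,np.round((a,b),1),np.round(p[:2],4),"sides",np.round(np.linalg.norm(e,axis=1)[:2],3),"yaw",np.round(np.arctan2(e[:2,1],e[:2,0]),3),"h",round(float((c["extrinsics"]@[0,0,0,1])[2]-np.median(c["z_map"][int(b)-1:int(b)+2,int(a)-1:int(a)+2])),3))
E
```

```text
bottle [133.7 160.9] [0.5323 0.3443] sides [0.062 0.053] yaw [-0.121 -1.711] h 0.055
tray [209.7 133.2] [0.62  0.133] sides [0.097 0.128] yaw [-0.164 -1.747] h -0.005
short [173.5 196. ] [0.4326 0.2327] sides [0.026 0.029] yaw [-1.569 -3.129] h 0.037
thick [225.5 191.5] [0.4464 0.0845] sides [0.044 0.044] yaw [-1.569 -3.137] h 0.019
middle [273.  193.5] [ 0.441  -0.0547] sides [0.041 0.044] yaw [-1.569  3.14 ] h 0.015
tall [335. 190.] [ 0.4497 -0.228 ] sides [0.02 0.02] yaw [-0.789 -2.361] h 0.057
thin [369.  167.5] [ 0.5189 -0.3404] sides [0.045 0.042] yaw [-0.013 -1.569] h 0.003
cup [306.5 139.5] [ 0.5972 -0.1511] sides [0.067 0.067] yaw [-1.569  3.135] h -0.004
```

Emit:
carry_out(
  deltas="0 0 0 0.14 1; 0 0 0 0.13 1; 3.3 -3.7 0 0 1; 3.3 -3.7 0 0 1; 3.3 -3.7 0 0 1; 3.3 -3.7 0 0 1; 3.3 -3.7 0 0 1; 3.3 -3.7 0 0 1",
  force=15,
)

```text
clock: 0.9
eef_pos: [0.3783, -0.4289, 0.2319]
tcp_rot: [-3.134, 0.005, -0.025]
contact_force: [-0.1, -0.1, 0.5]
opening: 0.0879
```

Emit:
carry_out(
  deltas="1 -5 0 -0.02 1; 1 -5 0 0 1; 1 -5 0 0 1; 1 -5 1 0 1; 1 -5 1 0 1; 1 -5 1 0 1; 1 -5 1 0 1; 1 -5 1 0 1",
)

```text
clock: 1.7
eef_pos: [0.4579, -0.0413, 0.1862]
tcp_rot: [-3.133, 0.001, -0.004]
contact_force: [0.7, 0.2, 0.1]
opening: 0.0882
```

Emit:
carry_out(
  deltas="0.5 -5 1 0 1; 0 -5 1 0 1; 0 -3.5 1 0 1; 0 0 0 0 1",
)

```text
clock: 2.1
eef_pos: [0.461, 0.0978, 0.1555]
tcp_rot: [-3.132, 0.003, 0.002]
contact_force: [0.5, -1.0, -0.8]
opening: 0.0881
```

```bash
cat >> h.py <<'E'
def wcap(name=None):
    from rig import readout,cams
    o=readout.get_obs(); c=cams.capture("wrist")
    T=np.eye(4); T[:3,:3]=R.from_euler("xyz",o["tcp_rot"]).as_matrix(); T[:3,3]=o["eef_pos"]
    c["T"]=T@c["mount"]; c["o"]=o
    if name: cv2.imwrite(f"pics/{name}.png",cv2.resize(c["color"],None,fx=1.5,fy=1.5)[:,:,::-1])
    return c
def wray(c,u,v,z):
    K=c["mtx"]; x,y=(u-K[0,2])/K[0,0],(v-K[1,2])/K[1,1]; t=np.hypot(x,y); s=np.sinc(t/np.pi)
    d=c["T"][:3,:3]@[x*s,y*s,np.cos(t)]; o=c["T"][:3,3]; return o+d*(z-o[2])/d[2]
def wproj(c,p):
    q=np.linalg.inv(c["T"])@np.r_[p,1]; r=np.hypot(q[0],q[1]); t=np.arctan2(r,q[2]); K=c["mtx"]
    return K[0,2]+K[0,0]*t*q[0]/r, K[1,2]+K[1,1]*t*q[1]/r
def wfit(c,p,r,thr=110):
    "bright blob near world point p (top height), contour cast on plane z: circle and rect fit"
    u,v=wproj(c,p); k=blob(c["color"],u,v,r,thr)[:,0]
    w=np.array([wray(c,a,b,p[2])[:2] for a,b in k],np.float32)*1000
    (x,y),s=cv2.minEnclosingCircle(w); rc=cv2.minAreaRect(w)
    print("pix",np.round([u,v]),"circle",np.round([x,y,s],1),"rect",np.round(rc[0],1),np.round(rc[1],1),round(np.radians(rc[2]),3),"mean hull",np.round(cv2.convexHull(w)[:,0].mean(0),1))
    return w
E
python3 - <<'E'
from h import *
c=wcap("w1"); print(c["mtx"].tolist(),np.round(c["mount"],3).tolist(),c["o"]["eef_pos"],c["o"]["tcp_rot"])
wfit(c,[.4464,.0845,.02],70)
E
```

```text
[[297.3186396354542, 0.0, 255.54377001909526], [0.0, 297.3186396354542, 189.12617434127796], [0.0, 0.0, 1.0]] [[0.001, -0.955, -0.296, 0.077], [1.0, 0.001, -0.001, -0.0], [0.001, -0.296, 0.955, -0.146], [0.0, 0.0, 0.0, 1.0]] [0.4609538  0.09778148 0.1555323 ] [-3.13221352e+00  3.14046865e-03  1.54910464e-03]
pix [271. 193.] circle [448.6  84.1  23.9] rect [448.6  83.6] [47.1 43.1] 0.004 mean hull [447.5  82.8]
```

View pics/w1.png

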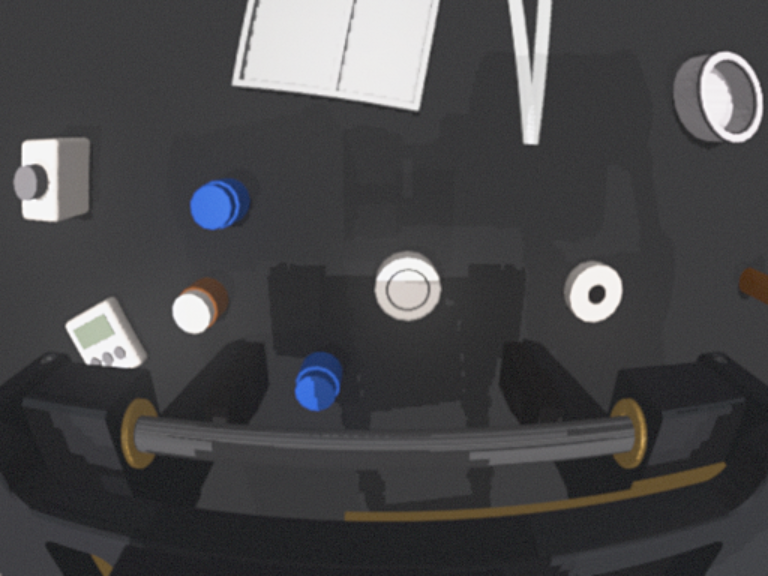

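View: thick disc (408,288), middle disc (594,292), tray's larger bay to the left of the divider (340,50), a blue vial (318,390) clear of the fingers.

Emit:
carry_out(
  deltas="-1.4 1.4 4 0 1; 0 0 4 0 1; 0 0 4 0 1; 0 0 0 0 1; 0 0 0 0 1",
)

```text
clock: 2.65
eef_pos: [0.4507, 0.0789, 0.0368]
tcp_rot: [-3.135, -0.005, -0.0]
contact_force: [-0.2, 1.6, -0.1]
opening: 0.0878
```

Emit:
carry_out(
  deltas="-0.5 -0.5 1.5 0 1; 0 0 1.2 0 1; 0 0 0 0 1; 0 0 0 0 1",
)

```text
clock: 3.05
eef_pos: [0.4526, 0.0827, 0.0162]
tcp_rot: [-3.134, -0.016, -0.003]
contact_force: [0.1, 0.4, 0.1]
opening: 0.088
```

Emit:
carry_out(
  deltas="-0.8 0 0.8 0 1; 0 0 0 0 1; 0 0 0 0 1",
)

```text
clock: 3.35
eef_pos: [0.4466, 0.0827, 0.0099]
tcp_rot: [-3.133, -0.021, -0.003]
contact_force: [1.2, -0.5, 0.4]
opening: 0.0881
```

Emit:
carry_out(
  deltas="0 0 0.1 0 -1; 0 0 0 0 -1; 0 0 0 0 -1; 0 0 0 0 -1; 0 0 0 0 -1; 0 0 0 0 -1",
  force=15,
)

```text
clock: 3.95
eef_pos: [0.447, 0.0829, 0.0092]
tcp_rot: [-3.133, -0.022, -0.003]
contact_force: [0.5, 0.3, -0.0]
opening: 0.0433
```

Emit:
carry_out(
  deltas="0 0 -3 0 -1; 0 0 -4 0 -1; 1 2 -3 0 -1; 2.5 4 0 0 -1; 2.5 4 0 0 -1; 2.5 4 0 0 -1; 2.5 4 0 0 -1; 2 3 0 0 -1",
)

```text
clock: 4.75
eef_pos: [0.5757, -0.1322, 0.1133]
tcp_rot: [-3.134, -0.02, 0.006]
contact_force: [1.3, 0.5, -0.7]
opening: 0.0433
```

Emit:
carry_out(
  deltas="0 0 0 0 -1; 0 0 0 0 -1",
)

```text
clock: 4.95
eef_pos: [0.578, -0.1367, 0.113]
tcp_rot: [-3.135, -0.021, 0.0]
contact_force: [-0.6, 0.6, -0.5]
opening: 0.0436
```

Run:
```python
from h import *
c=wcap("w2"); print(c["o"]["eef_pos"],c["o"]["tcp_rot"],wproj(c,[.5972,-.1511,.037]))
```

```text
[ 0.57795361 -0.13665724  0.11303866] [-3.13526165e+00 -2.07906976e-02  4.41849325e-04] (np.float64(275.47596296988206), np.float64(177.68587519740052))
```

View pics/w2.png

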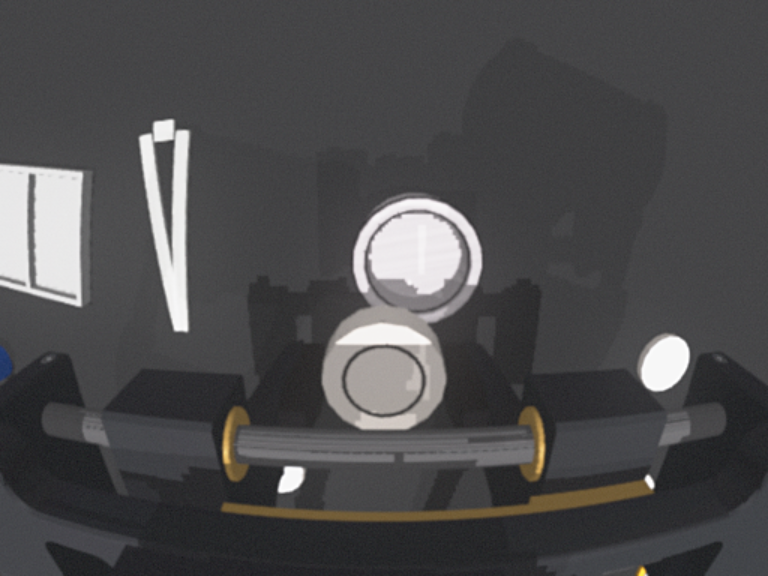

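Run:
```python
from h import *
c=wcap()
P=[(354,258),(482,258),(418,194),(463,213),(373,213)]
w=np.array([wray(c,a/1.5,b/1.5,.037)[:2] for a,b in P]); A=np.c_[2*w,np.ones(5)]; s=np.linalg.lstsq(A,(w**2).sum(1),rcond=None)[0]
print("cup",s[:2],np.sqrt(s[2]+s[0]**2+s[1]**2)); 
z=c["o"]["eef_pos"][2]+.0108
print("disc", np.mean([wray(c,a/1.5,b/1.5,z) for a,b in [(342,381),(426,381),(384,345),(384,416)]],0),c["o"]["eef_pos"])
```

```text
cup [ 0.60127979 -0.15351532] 0.03327995438510928
disc [ 0.57754663 -0.13631116  0.12396689] [ 0.57798885 -0.13641928  0.11316689]
```

Cup rim centred at about (418,258) → (0.600, -0.153). The disc (384,381) sits centred in the fingers.

Emit:
carry_out(
  deltas="2.3 1.7 0 0 -1; 0 0 2 0 -1; 0 0 2 0 -1; 0 0 0 0 -1; 0 0 0 0 -1",
)

```text
clock: 5.55
eef_pos: [0.5985, -0.1451, 0.0731]
tcp_rot: [-3.133, -0.018, 0.01]
contact_force: [0.7, -0.1, 0.3]
opening: 0.0434
```

Emit:
carry_out(
  deltas="0.4 0.9 1.5 0 -1; 0 0 0 0 -1; 0 0 0 0 -1; 0 0 0 0 -1",
)

```text
clock: 5.95
eef_pos: [0.6037, -0.1534, 0.0593]
tcp_rot: [-3.134, -0.021, 0.012]
contact_force: [-0.2, -0.2, -1.4]
opening: 0.0436
```

Emit:
carry_out(
  deltas="-0.5 0 1 0 -1; 0 0 0.9 0 -1; 0 0 0 0 -1; 0 0 0 0 -1",
)

```text
clock: 6.35
eef_pos: [0.5988, -0.1536, 0.0392]
tcp_rot: [-3.134, -0.022, 0.011]
contact_force: [-0.2, 0.2, 0.6]
opening: 0.0435
```

Emit:
carry_out(
  deltas="0 0 -0.1 0 0.5; 0 0 0 0 0.5; 0 0 0 0 0.5; 0 0 0 0 0.5; 0 0 -4 0 0.5; 0 0 -3 0 0.5; 0 0 0 0 0.5",
)

```text
clock: 7.05
eef_pos: [0.597, -0.154, 0.1115]
tcp_rot: [-3.134, -0.02, 0.011]
contact_force: [1.4, -0.6, 0.2]
opening: 0.0662
```

Emit:
carry_out(
  deltas="-2 4 0 0.01 1; -2 4 0 0 1; -2 4 0 0 1; -2 4 0 0 1; -1 2 0 0 1; 0 0 0 0 1; 0 0 0 0 1",
)

```text
clock: 7.75
eef_pos: [0.5055, -0.3384, 0.104]
tcp_rot: [-3.133, -0.022, 0.004]
contact_force: [0.2, 0.6, -0.4]
opening: 0.0883
```

Run:
```python
from h import *
c=wcap("w3"); print(c["o"]["eef_pos"],c["o"]["tcp_rot"])
wfit(c,[.519,-.3404,.008],60)
```

```text
[ 0.50553638 -0.33843478  0.10402749] [-3.13279197 -0.02157177  0.0044855 ]
pix [260. 179.] circle [ 524.2 -338.6   52.8] rect [ 521.8 -336.5] [77.2 95.4] 0.41 mean hull [ 521.8 -349.8]
```

View pics/w3.png

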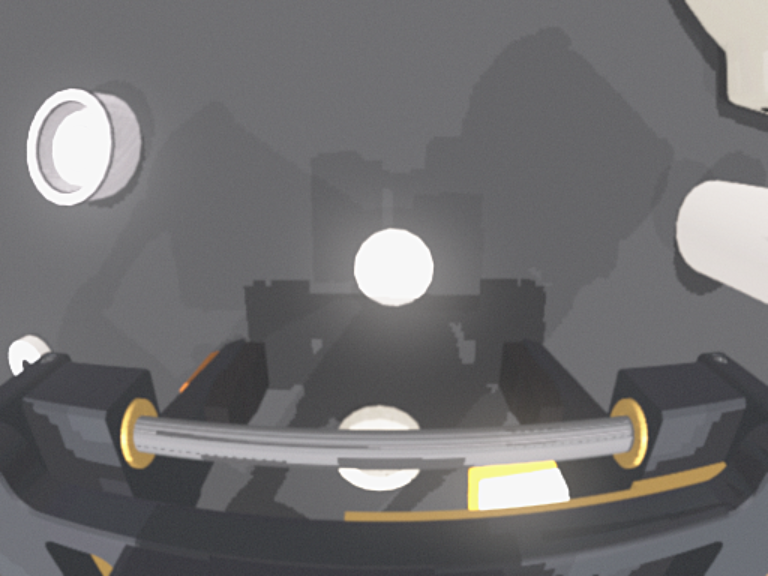

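Run:
```python
from h import *
c=wcap(); print(c["o"]["eef_pos"]); w=wfit(c,[.521,-.341,.008],30,215); print(wray(c,394/1.5,267/1.5,.008))
```

```text
[ 0.50559999 -0.33811331  0.10398443]
pix [261. 176.] circle [ 519.2 -342.5   22.4] rect [ 519.2 -342.6] [43.6 43.4] 0.01 mean hull [ 520.  -344.3]
[ 0.51968007 -0.34267322  0.008     ]
```

Thin disc at (394,267), plain top; the cup behind (72,147) shows the thick disc inside.

Emit:
carry_out(
  deltas="1.2 0.4 3 0 1; 0 0 3 0 1; 0 0 1.5 0 1; 0 0 0 0 1; 0 0 0 0 1",
)

```text
clock: 8.35
eef_pos: [0.5248, -0.336, 0.0288]
tcp_rot: [-3.134, -0.025, 0.014]
contact_force: [0.4, -0.3, 0.3]
opening: 0.0883
```

Emit:
carry_out(
  deltas="-0.7 0.7 1 0 1; 0 0 0.9 0.01 1; 0 0 0 0 1; 0 0 0 0 1",
)

```text
clock: 8.75
eef_pos: [0.5198, -0.3445, 0.0115]
tcp_rot: [-3.137, -0.029, 0.004]
contact_force: [-1.1, -0.0, 0.7]
opening: 0.0883
```

Emit:
carry_out(
  deltas="-0.1 -0.2 0.9 0 1; 0 0 0 0 1; 0 0 0 0 1",
)

```text
clock: 9.05
eef_pos: [0.5194, -0.343, 0.0027]
tcp_rot: [-3.138, -0.03, 0.003]
contact_force: [0.5, 0.4, 0.9]
opening: 0.0884
```

Emit:
carry_out(
  deltas="0 0 0 0 -1; 0 0 0 0 -1; 0 0 0 0 -1; 0 0 0 0 -1; 0 0 0 0 -1; 0 0 0 0 -1; 0 0 -1 0 -1; 0 0 -4 0 -1",
)

```text
clock: 9.85
eef_pos: [0.5139, -0.3401, 0.0484]
tcp_rot: [-3.131, -0.021, 0.003]
contact_force: [-0.1, -0.6, -0.5]
opening: 0.0425
```

Emit:
carry_out(
  deltas="0 -1 -4 0 -1; 2 -4 -2 0 -1; 2 -4 0 0 -1; 2 -4 0 0 -1; 2 -4 0 0 -1; 0 -1 0 0 -1; 0 0 0 0 -1; 0 0 0 0 -1",
)

```text
clock: 10.65
eef_pos: [0.6001, -0.1597, 0.1291]
tcp_rot: [-3.14, -0.039, -0.0]
contact_force: [0.5, 0.4, -0.9]
opening: 0.043
```

Emit:
carry_out(
  deltas="-0.3 -0.7 3 0 -1; 0 0 3 0 -1; 0 0 0 0 -1; 0 0 0 0 -1; 0 0 0 0 -1",
)

```text
clock: 11.15
eef_pos: [0.5983, -0.16, 0.0705]
tcp_rot: [3.14, -0.041, -0.007]
contact_force: [-0.1, 0.1, -0.3]
opening: 0.043
```

Emit:
carry_out(
  deltas="0.1 -0.8 1 0 -1; 0 0 0 0 -1; 0 0 0 0 -1",
)

```text
clock: 11.45
eef_pos: [0.6019, -0.1532, 0.0632]
tcp_rot: [3.139, -0.047, -0.009]
contact_force: [0.3, 0.4, -0.0]
opening: 0.0433
```

Emit:
carry_out(
  deltas="-0.4 0 1 0 -1; 0 0 1 0 -1; 0 0 0 0 -1; 0 0 0 0 -1",
)

```text
clock: 11.85
eef_pos: [0.5989, -0.1529, 0.0419]
tcp_rot: [3.138, -0.047, -0.008]
contact_force: [-0.7, -0.2, -0.3]
opening: 0.0432
```

Emit:
carry_out(
  deltas="0 0 0.3 0 -1; 0 0 0 0 -1; 0 0 0 0 0.3; 0 0 0 0 0.3; 0 0 0 0 0.3; 0 0 0 0 0.5; 0 0 -4 0 0.5; 0 0 -3 0 0.5",
)

```text
clock: 12.65
eef_pos: [0.5921, -0.1516, 0.1047]
tcp_rot: [3.141, -0.037, -0.008]
contact_force: [-0.1, 0.1, 0.9]
opening: 0.0662
```

Emit:
carry_out(
  deltas="-4 0 0 0 1; -2 0 0 0 1; 0 0 0 0 1; 0 0 0 0 1",
)

```text
clock: 13.05
eef_pos: [0.5361, -0.1526, 0.1097]
tcp_rot: [3.137, -0.05, -0.008]
contact_force: [0.9, 0.1, 0.6]
opening: 0.088
```

Run:
```python
from h import *
c=wcap("w4"); print(c["o"]["eef_pos"],c["o"]["tcp_rot"])
```

```text
[ 0.53611212 -0.15264264  0.10974525] [ 3.13722529 -0.05045058 -0.00768759]
```

View pics/w4.png

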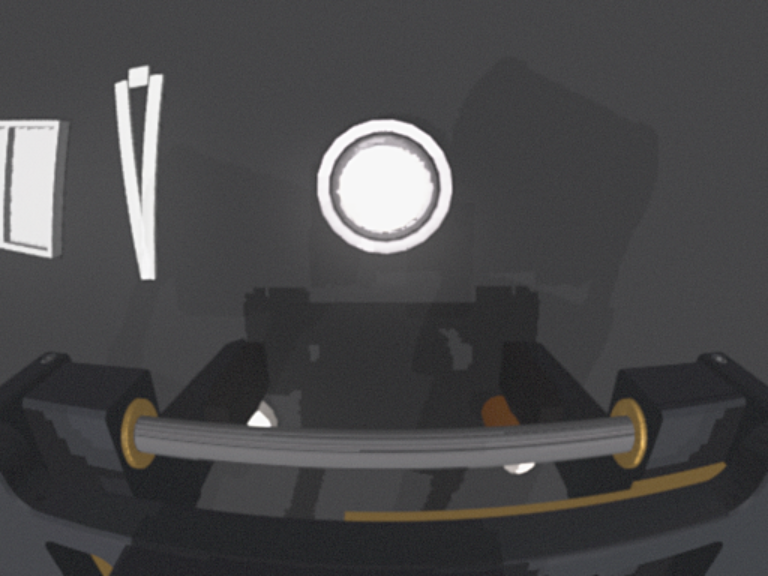

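The thin disc lies centred and flat in the cup at (385,187), with the marked line visible just above it. Next is the short vial.

Run:
```python
from h import *
c=wcap(); print("cup",wray(c,385/1.5,187/1.5,.037), [wray(c,a/1.5,b/1.5,.037)[:2] for a,b in [(317,187),(452,187),(385,120),(385,254)]])
```

```text
cup [ 0.59870466 -0.15369752  0.037     ] [array([ 0.5992929 , -0.11979756]), array([ 0.59885649, -0.18716545]), array([ 0.63225331, -0.15391738]), array([ 0.56480868, -0.15348816])]
```

Emit:
carry_out(
  deltas="0 -3 -3 0 1; -1.5 -4.5 -1 0 1; -1.5 -4.5 0 0 1; -1.5 -4.5 0 0 1; -1.5 -4.5 0 0 1; -1.5 -4.5 0 0 1; -1.5 -4.5 0 0 1; -1 -4 0 0 1",
)

```text
clock: 13.95
eef_pos: [0.4454, 0.1975, 0.1455]
tcp_rot: [3.139, -0.058, -0.017]
contact_force: [0.5, 0.4, 0.5]
opening: 0.0881
```

Emit:
carry_out(
  deltas="0 -2 0 0 1; 0 0 0 0 1; 0 0 0 0 1",
)

```text
clock: 14.25
eef_pos: [0.4456, 0.2248, 0.1453]
tcp_rot: [3.14, -0.058, -0.008]
contact_force: [0.0, -0.3, -0.3]
opening: 0.0884
```

Run:
```python
from h import *
c=wcap(); print(c["o"]["eef_pos"])
wfit(c,[.4326,.2327,.036],22,170); wfit(c,[.5323,.3443,.05],70,140)
```

```text
[0.44556467 0.2248004  0.14531475]
pix [247. 208.] circle [434.1 231.7  14.4] rect [434.4 231.7] [26.6 27.8] 1.566 mean hull [436.1 230.4]
pix [119. 103.] circle [534.7 346.4  33.2] rect [534.7 347.1] [40.9 58.1] 1.454 mean hull [526.7 339.7]
```

Emit:
carry_out(
  deltas="-2 -0.7 0 0 1; 0 0 4 0 1; 0 0 4 0 1; 0 0 2 0 1; 0 0 0 0 1; 0 0 0 0 1",
)

```text
clock: 14.9
eef_pos: [0.437, 0.2264, 0.044]
tcp_rot: [3.141, -0.063, -0.019]
contact_force: [0.9, 0.3, 0.2]
opening: 0.0884
```

Emit:
carry_out(
  deltas="-0.7 -0.5 1 -0.01 1; 0 0 1.5 0 1; 0 0 0.8 0 1; 0 0 0 0 1; 0 0 0 0 1",
)

```text
clock: 15.4
eef_pos: [0.4357, 0.2328, 0.0138]
tcp_rot: [-3.139, -0.071, -0.011]
contact_force: [-0.3, 0.3, 0.9]
opening: 0.0881
```

Emit:
carry_out(
  deltas="-0.3 0 0.6 0 1; 0 0 0 0 1; 0 0 0 0 0; 0 0 0 0 -1; 0 0 0 0 -1; 0 0 0 0 -1; 0 0 0 0 -1; 0 0 0 0 -1",
  force=12,
)

```text
clock: 16.2
eef_pos: [0.4344, 0.2339, 0.0093]
tcp_rot: [-3.137, -0.074, -0.01]
contact_force: [0.3, -0.5, -0.3]
opening: 0.0421
```

Emit:
carry_out(
  deltas="0 0 0 0 -1; 0 0 0 0 -1; 0 0 0 0 -1",
)

```text
clock: 16.5
eef_pos: [0.4344, 0.2339, 0.0093]
tcp_rot: [-3.137, -0.074, -0.01]
contact_force: [0.2, -0.3, 0.6]
opening: 0.0318
```

Emit:
carry_out(
  deltas="0 0 -2 0 -1; 0 0 -4 0 -1; 0 0 -4 0 -1; 1.7 4 -1 0 -1; 1.7 4 0 0 -1; 1.7 4 0 0 -1; 1.7 4 0 0 -1; 1.7 4 0 0 -1",
)

```text
clock: 17.3
eef_pos: [0.5104, 0.0312, 0.1297]
tcp_rot: [-3.138, -0.076, 0.003]
contact_force: [0.5, 0.3, -1.2]
opening: 0.0317
```

Emit:
carry_out(
  deltas="1.7 4 0 0 -1; 1.7 4 0 0 -1; 1.7 4 0 0 -1; 1 2.5 0 0 -1; 0 0 0 0 -1; 0 0 0 0 -1",
)

```text
clock: 17.9
eef_pos: [0.5745, -0.1257, 0.1341]
tcp_rot: [-3.138, -0.078, -0.005]
contact_force: [0.1, 0.8, -0.4]
opening: 0.0315
```

Emit:
carry_out(
  deltas="1.9 2.8 0 0 -1; 0 0 3 0 -1; 0 0 2.5 0 -1; 0 0 0 0 -1; 0 0 0 0 -1",
)

```text
clock: 18.4
eef_pos: [0.5964, -0.1477, 0.0798]
tcp_rot: [-3.136, -0.077, 0.0]
contact_force: [-0.3, 0.3, -0.0]
opening: 0.0316
```

Emit:
carry_out(
  deltas="0 0.7 0.5 0 -1; 0 0 1.2 0 -1; 0 0 0.5 0 -1; 0 0 0 0 -1; 0 0 0 0 -1",
)

```text
clock: 18.9
eef_pos: [0.5996, -0.1537, 0.0598]
tcp_rot: [-3.137, -0.081, 0.003]
contact_force: [-0.2, 0.8, -1.1]
opening: 0.0316
```

Emit:
carry_out(
  deltas="-0.2 0 1 0 -1; 0 0 0.5 0 -1; 0 0 0 0 -1; 0 0 0 0 -1",
)

```text
clock: 19.3
eef_pos: [0.5989, -0.1538, 0.0437]
tcp_rot: [-3.138, -0.082, 0.003]
contact_force: [-0.7, 0.5, 0.2]
opening: 0.0313
```

Emit:
carry_out(
  deltas="0 0 0.1 0 -1; 0 0 0 0 -1; 0 0 0 0 -0.1; 0 0 0 0 0.2; 0 0 0 0 0.4; 0 0 0 0 0.4; 0 0 -4 0 0.4; 0 0 -4 0 0.4",
)

```text
clock: 20.1
eef_pos: [0.5881, -0.1527, 0.1175]
tcp_rot: [-3.134, -0.069, 0.002]
contact_force: [0.4, -0.9, 0.7]
opening: 0.0618
```

Emit:
carry_out(
  deltas="-4 0 -1 0 1; -2 0 0 0 1; 0 0 0 0 1; 0 0 0 0 1",
)

```text
clock: 20.5
eef_pos: [0.5319, -0.1548, 0.1322]
tcp_rot: [-3.139, -0.084, 0.003]
contact_force: [0.4, -0.2, 0.6]
opening: 0.0879
```

Run:
```python
from h import *
c=wcap("w5"); print(c["o"]["eef_pos"],c["o"]["tcp_rot"]); wfit(c,[.599,-.1535,.069],25,225)
```

```text
[ 0.53187834 -0.15482631  0.13215974] [-3.13885954e+00 -8.44098234e-02  2.87921531e-03]
pix [255. 122.] circle [ 597.  -153.4   20.2] rect [ 599.1 -153.1] [34.1 35.4] 0.005 mean hull [ 591.7 -151.2]
```

View pics/w5.png

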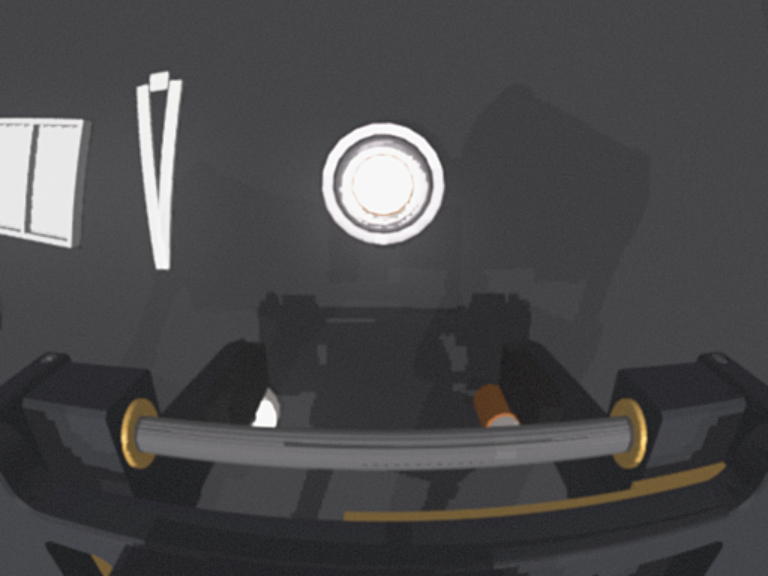

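Short vial stands centred and upright in the cup (383,184). Next is the tall vial.

Emit:
carry_out(
  deltas="-4 2 0 0 1; -4 2 0 0 1; -1 2 -1 0 1; 0 0 -2 0 1; 0 0 0 0 1; 0 0 0 0 1",
)

```text
clock: 21.15
eef_pos: [0.4415, -0.217, 0.1517]
tcp_rot: [-3.137, -0.082, 0.006]
contact_force: [0.3, -0.4, 0.7]
opening: 0.0879
```

Run:
```python
from h import *
c=wcap(); print(c["o"]["eef_pos"],c["o"]["tcp_rot"]); wfit(c,[.4497,-.228,.058],22,150)
```

```text
[ 0.44153433 -0.21695198  0.15170781] [-3.13677017 -0.08226454  0.00633956]
pix [270. 192.] circle [ 450.9 -229.4   11.8] rect [ 450.9 -229.9] [23.5 20.5] 0.011 mean hull [ 451.5 -227. ]
```

Emit:
carry_out(
  deltas="0 1.2 0 0 1; 0 0 3.5 0 1; 0 0 2.5 0 1; 0 0 0 0 1; 0 0 0 0 1",
)

```text
clock: 21.7
eef_pos: [0.4497, -0.2303, 0.0888]
tcp_rot: [-3.138, -0.082, 0.011]
contact_force: [0.5, 0.1, -0.1]
opening: 0.0882
```

Emit:
carry_out(
  deltas="-0.3 -0.1 2 0 1; -0.3 0 2.5 0 1; 0 0 2 0 1; 0 0 0 0 1; 0 0 0 0 1",
)

```text
clock: 22.2
eef_pos: [0.4543, -0.2324, 0.028]
tcp_rot: [3.14, -0.09, 0.014]
contact_force: [0.7, -0.1, -0.4]
opening: 0.0879
```

Emit:
carry_out(
  deltas="-0.6 -0.4 1 0.01 1; 0 0 0 0 1; 0 0 0 0 0; 0 0 0 0 -1; 0 0 0 0 -1; 0 0 0 0 -1; 0 0 0 0 -1; 0 0 0 0 -1",
)

```text
clock: 23.0
eef_pos: [0.4522, -0.2302, 0.0219]
tcp_rot: [3.137, -0.098, 0.003]
contact_force: [-0.2, 0.0, 0.5]
opening: 0.0424
```

Emit:
carry_out(
  deltas="0 0 0 0 -1; 0 0 0 0 -1; 0 0 0 0 -1; 0 0 0 0 -1; 0 0 0 0 -1",
)

```text
clock: 23.5
eef_pos: [0.4522, -0.2303, 0.0219]
tcp_rot: [3.137, -0.098, 0.003]
contact_force: [-0.5, -0.5, -0.0]
opening: 0.0232
```

Emit:
carry_out(
  deltas="0 0 -2 0 -1; 0 0 -4 0 -1; 0 0 -4 0 -1; 1 -3 -2 0 -1; 1 -4 0 0 -1; 1 -4 0 0 -1; 1 -4 0 0 -1; 1 -4 0 0 -1",
)

```text
clock: 24.3
eef_pos: [0.4908, -0.0379, 0.1511]
tcp_rot: [3.138, -0.1, -0.008]
contact_force: [-0.1, 0.2, -0.8]
opening: 0.0236
```

Emit:
carry_out(
  deltas="2 -4 0 0 -1; 2 -4 0 0 -1; 2 -4 0 0 -1; 0 -1.5 0 0 -1; 0 0 0 0 -1; 0 0 0 0 -1",
)

```text
clock: 24.9
eef_pos: [0.5532, 0.1077, 0.1568]
tcp_rot: [3.138, -0.101, -0.0]
contact_force: [0.2, -0.9, -1.1]
opening: 0.0233
```

Run:
```python
from h import *
c=wcap("w6"); print(c["o"]["eef_pos"],c["o"]["tcp_rot"],c["o"]["opening"])
```

```text
[0.55317393 0.10774356 0.15676166] [ 3.13824684e+00 -1.01150843e-01 -4.23784974e-04] 0.023328631610107536
```

View pics/w6.png

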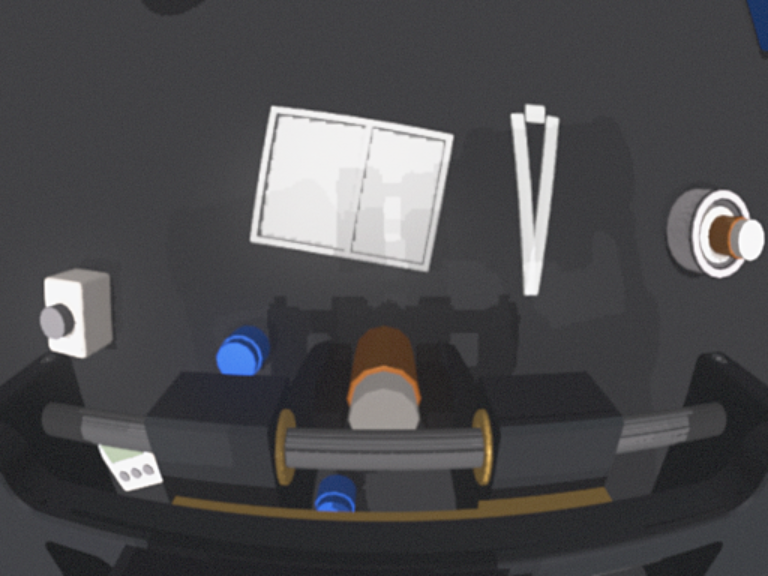

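Run:
```python
from h import *
c=wcap()
w=np.array([wray(c,a/1.5,b/1.5,.012)[:2] for a,b in [(272,106),(453,134),(430,271),(250,241),(371,123),(350,252)]])
print(w.round(4)); m=w[:4].mean(0); e=(w[0]-w[3]+w[1]-w[2]); yaw=np.arctan2(e[1],e[0]); Rz=lambda p:m+np.array([[np.cos(yaw),-np.sin(yaw)],[np.sin(yaw),np.cos(yaw)]])@p
print("tray",m,yaw,"large",Rz([0,.027]),"small",Rz([0,-.033]),"div",w[4:].mean(0),Rz([0,-.006]))
```

```text
[[0.6777 0.1828]
 [0.6567 0.0609]
 [0.5636 0.0757]
 [0.585  0.1995]
 [0.6634 0.1156]
 [0.5767 0.1299]]
tray [0.62073781 0.12972855] -0.16815234996615977 large [0.62525655 0.15634773] small [0.61521489 0.09719399] div [0.6200291  0.12274215] [0.61973364 0.12381317]
```

Tray corners at (272,106), (453,134), (430,271), (250,241), with the divider nearer the right, so the smaller bay is on the right. The vial hangs upright in the fingers.

Emit:
carry_out(
  deltas="2.5 0.6 0 0 -1; 2.4 0.5 2 0 -1; 0 0 3 0 -1; 0 0 2.5 0 -1; 0 0 0 0 -1; 0 0 0 0 -1",
)

```text
clock: 25.6
eef_pos: [0.6105, 0.0856, 0.087]
tcp_rot: [3.137, -0.103, -0.013]
contact_force: [-0.0, 0.6, 0.5]
opening: 0.0231
```

Emit:
carry_out(
  deltas="0 -1.3 0 0 -1; 0 0 2 0 -1; 0 0 2 0 -1; 0 0 0 0 -1; 0 0 0 0 -1",
)

```text
clock: 26.1
eef_pos: [0.6192, 0.1007, 0.0553]
tcp_rot: [3.14, -0.115, -0.016]
contact_force: [0.2, 0.0, -0.5]
opening: 0.0237
```

Emit:
carry_out(
  deltas="-0.7 0.2 1 0 -1; 0 0 1.2 0 -1; 0 0 0.3 0 -1; 0 0 0 0 -1; 0 0 0 0 -1",
)

```text
clock: 26.6
eef_pos: [0.6165, 0.0996, 0.0316]
tcp_rot: [3.141, -0.12, -0.015]
contact_force: [0.2, -0.0, -0.5]
opening: 0.0234
```

Emit:
carry_out(
  deltas="-0.1 0 0.5 0 -1; 0 0 0 0 -1; 0 0 0 0 -1; 0 0 0 0 -1",
)

```text
clock: 27.0
eef_pos: [0.617, 0.0995, 0.0267]
tcp_rot: [3.141, -0.122, -0.016]
contact_force: [0.5, -0.4, -0.5]
opening: 0.0236
```

Emit:
carry_out(
  deltas="0 0 0 0 -0.3; 0 0 0 0 0; 0 0 0 0 0.2; 0 0 0 0 0.2; 0 0 0 0 0.2; 0 0 -3 0 0.2; 0 0 -4 0 0.2; 0 0 -4 0 0.5",
)

```text
clock: 27.8
eef_pos: [0.5979, 0.099, 0.1307]
tcp_rot: [3.139, -0.106, -0.016]
contact_force: [0.8, -0.5, 0.3]
opening: 0.0591
```

Emit:
carry_out(
  deltas="0 0 -4 0 1; 0 0 -4 0 1; 0 0 0 0 1",
)

```text
clock: 28.1
eef_pos: [0.5918, 0.0998, 0.2203]
tcp_rot: [3.14, -0.117, -0.016]
contact_force: [0.9, 0.6, -0.1]
opening: 0.0826
```

Emit:
carry_out(
  deltas="-2 -4 1 0.05 1; -2 -4 1 0.05 1; -2 -4 1 0 1; -1.5 -4 1 0 1; -1 -4 0 0 1; 0 -3 0 0 1; 0 0 0 0 1; 0 0 0 0 1",
)

```text
clock: 28.9
eef_pos: [0.5321, 0.3413, 0.1688]
tcp_rot: [-3.133, -0.12, -0.124]
contact_force: [0.0, -0.6, -0.1]
opening: 0.0879
```

Run:
```python
from h import *
c=wcap("w7"); print(c["o"]["eef_pos"],c["o"]["tcp_rot"]); print(wproj(c,[.5323,.3443,.058])); w=wfit(c,[.533,.346,.044],45,130)
```

```text
[0.53208765 0.34130085 0.16879031] [-3.1327218  -0.11995258 -0.12396206]
(np.float64(254.0346250113092), np.float64(200.88427571112206))
pix [252. 197.] circle [537.2 350.6  34.7] rect [537.5 350.3] [39.7 61.8] 1.454 mean hull [538.7 349.7]
```

View pics/w7.png

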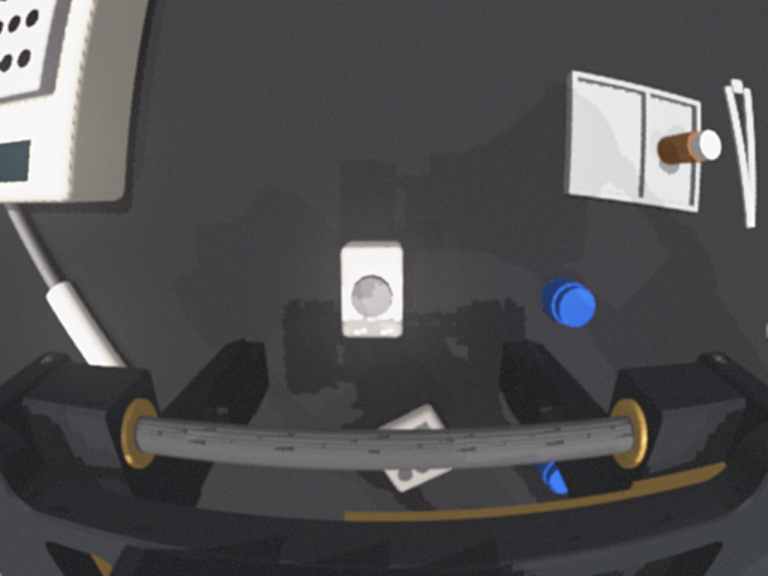

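Bottle in view: body (342–403, 241–336), cap (372,295). The tall vial stands in the smaller bay (680,150).

Run:
```python
from h import *
c=wcap()
for u,v,z in [(372,295,.058),(342,249,.044),(403,249,.044),(342,322,.044),(403,322,.044),(342,336,.0),(372,242,.0)]: print(u,v,wray(c,u/1.5,v/1.5,z).round(4))
```

```text
372 295 [0.5369 0.349  0.058 ]
342 249 [0.5657 0.3649 0.044 ]
403 249 [0.561  0.3268 0.044 ]
342 322 [0.5186 0.3716 0.044 ]
403 322 [0.5139 0.3322 0.044 ]
342 336 [0.4963 0.3793 0.    ]
372 242 [0.5641 0.3476 0.    ]
```

Emit:
carry_out(
  deltas="-0.9 -0.7 0 0 1; 0 0 4 0 1; 0 0 3 0 1; 0 0 1 0 1; 0 0 0 0 1; 0 0 0 0 1",
)

```text
clock: 29.6
eef_pos: [0.5355, 0.3449, 0.0902]
tcp_rot: [-3.129, -0.124, -0.134]
contact_force: [0.8, -0.5, -0.8]
opening: 0.0882
```

Emit:
carry_out(
  deltas="-0.6 -0.3 0 -0.015 1; -0.4 0 3 0 1; 0 0 2.5 0 1; 0 0 0 0 1; 0 0 0 0 1",
)

```text
clock: 30.1
eef_pos: [0.537, 0.3535, 0.043]
tcp_rot: [-3.121, -0.135, -0.118]
contact_force: [0.1, -0.6, 0.5]
opening: 0.0882
```

Emit:
carry_out(
  deltas="-0.4 0.5 1 0 1; 0 0 1 0 1; 0 0 0.3 0 1; 0 0 0 0 1; 0 0 0 0 1",
)

```text
clock: 30.6
eef_pos: [0.5377, 0.3507, 0.0227]
tcp_rot: [-3.117, -0.14, -0.118]
contact_force: [0.5, -0.6, -0.6]
opening: 0.0884
```

Emit:
carry_out(
  deltas="-0.3 0.3 0.3 0 1; 0 0 0 0 0.2; 0 0 0 0 -1; 0 0 0 0 -1; 0 0 0 0 -1; 0 0 0 0 -1; 0 0 0 0 -1; 0 0 0 0 -1",
  force=20,
)

```text
clock: 31.4
eef_pos: [0.5353, 0.3483, 0.0199]
tcp_rot: [-3.116, -0.141, -0.118]
contact_force: [0.0, 0.3, 0.1]
opening: 0.0399
```

Emit:
carry_out(
  deltas="0 0 -2 0 -1; 0 0 -4 0 -1; 0 0 -4 0.02 -1; 0.5 1 -3 0.02 -1; 2 3 0 0 -1; 2 3 0 0 -1; 2 3 0 0 -1; 2 3 0 0 -1",
)

```text
clock: 32.2
eef_pos: [0.577, 0.2043, 0.1588]
tcp_rot: [-3.114, -0.135, -0.151]
contact_force: [1.2, -0.4, -1.2]
opening: 0.0397
```

Emit:
carry_out(
  deltas="1 2 0 0 -1; 0 0 0 0 -1; 0 0 0 0 -1",
)

```text
clock: 32.5
eef_pos: [0.585, 0.1777, 0.1593]
tcp_rot: [-3.115, -0.135, -0.157]
contact_force: [-0.0, 0.8, -1.2]
opening: 0.0399
```

Emit:
carry_out(
  deltas="2.5 0.9 0 0 -1; 0 0 3 0 -1; 0 0 3 0 -1; 0 0 1 0 -1; 0 0 0 0 -1; 0 0 0 0 -1",
)

```text
clock: 33.1
eef_pos: [0.6168, 0.1712, 0.0916]
tcp_rot: [-3.113, -0.134, -0.152]
contact_force: [0.3, -0.2, -1.5]
opening: 0.0398
```

Emit:
carry_out(
  deltas="0.3 0.9 0 0.01 -1; 0 0 2 0 -1; 0 0 2 0 -1; 0 0 0 0 -1; 0 0 0 0 -1",
)

```text
clock: 33.6
eef_pos: [0.6287, 0.1625, 0.0598]
tcp_rot: [-3.108, -0.145, -0.162]
contact_force: [-0.3, 1.0, -0.3]
opening: 0.0396
```

Emit:
carry_out(
  deltas="-0.7 0 1 0 -1; 0 0 1.2 0 -1; 0 0 0.5 0 -1; 0 0 0 0 -1; 0 0 0 0 -1",
)

```text
clock: 34.1
eef_pos: [0.6274, 0.1642, 0.0336]
tcp_rot: [-3.106, -0.149, -0.163]
contact_force: [-0.2, -0.8, -1.2]
opening: 0.0399
```

Emit:
carry_out(
  deltas="-0.3 0.1 0.8 0 -1; 0 0 0 0 -1; 0 0 0 0 -1",
)

```text
clock: 34.4
eef_pos: [0.6258, 0.1639, 0.0249]
tcp_rot: [-3.105, -0.15, -0.163]
contact_force: [0.6, 0.4, -1.1]
opening: 0.0399
```

Emit:
carry_out(
  deltas="0 0 0.1 0 -1; 0 0 0 0 0.1; 0 0 0 0 0.1; 0 0 0 0 0.1; 0 0 0 0 0.1; 0 0 -2 0 0.1; 0 0 -4 0 0.1; 0 0 -4 0 0.1",
)

```text
clock: 35.2
eef_pos: [0.6068, 0.1617, 0.119]
tcp_rot: [-3.11, -0.14, -0.162]
contact_force: [1.0, 0.2, 0.0]
opening: 0.0487
```

Emit:
carry_out(
  deltas="0 0 -4 0 0.1; -4 0 -2 0 0.1; -4 0 0 0 0.1; -2 0 0 0 0.1; 0 0 0 0 0.1; 0 0 0 0 0.1",
)

```text
clock: 35.8
eef_pos: [0.5037, 0.179, 0.177]
tcp_rot: [-3.101, -0.158, -0.164]
contact_force: [0.8, 0.6, -0.1]
opening: 0.0487
```

Run:
```python
from h import *
from rig import cams
c=wcap("w8"); print(c["o"]["eef_pos"],c["o"]["tcp_rot"],c["o"]["clock"])
s=cams.capture("scene")["color"][130:300,60:420]; cv2.imwrite("pics/s8.png",cv2.resize(s,None,fx=2.2,fy=2.2)[:,:,::-1])
```

```text
[0.50368469 0.17898887 0.17700279] [-3.10078244 -0.15844948 -0.16429909] 35.8
```

View pics/w8.png

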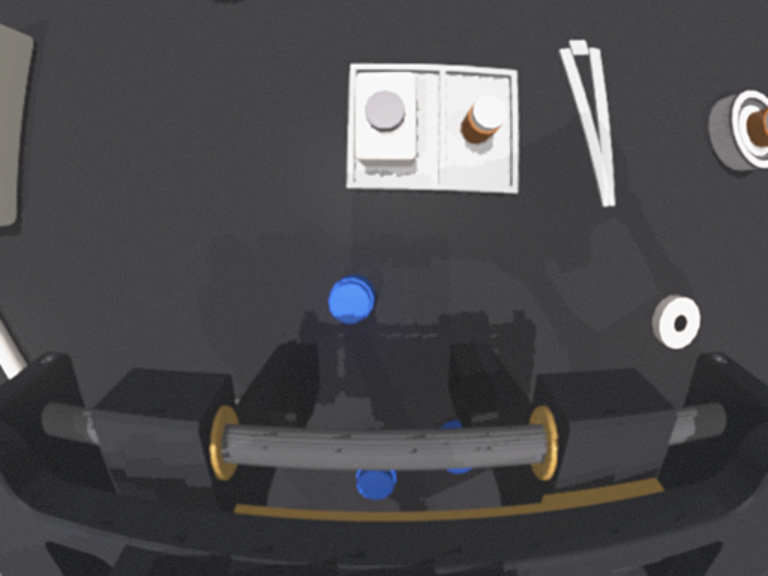

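View pics/s8.png

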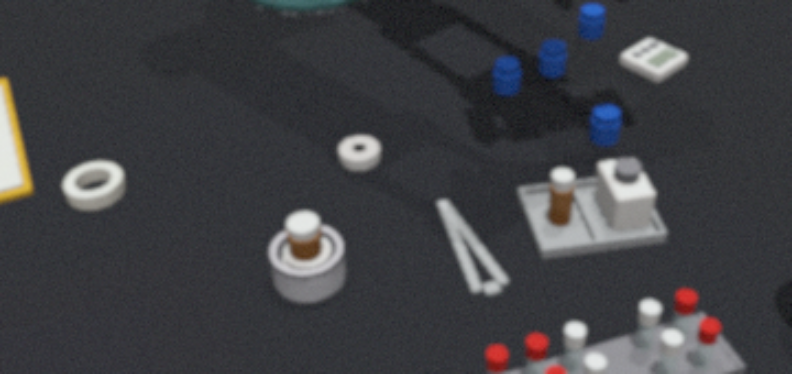

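Run:
```python
from h import *
c=wcap(); f=lambda a,b,z: wray(c,a/1.5,b/1.5,z)[:2]
w=np.array([f(a,b,.012) for a,b in [(349,64),(517,70),(517,191),(347,187)]]); m=w.mean(0); e=w[0]-w[3]+w[1]-w[2]; y=np.arctan2(e[1],e[0])
L=lambda p: np.round(np.array([[np.cos(y),np.sin(y)],[-np.sin(y),np.cos(y)]])@(p-m),4)
print(m,y,"sides",w.round(3).tolist(),"cap",L(f(384,110,.062)),"vial",L(f(489,112,.062)),"middle disc",f(677,322,.014))
from rig import cams
t=cams.capture("top"); k=blob(t["color"],273,194,11,110); print("mid",cv2.minAreaRect(k)[0])
```

```text
[0.62142684 0.13063628] -0.17513465859950678 sides [[0.678, 0.184], [0.657, 0.061], [0.565, 0.078], [0.586, 0.2]] cap [-0.0024  0.034 ] vial [-0.0012 -0.0308] middle disc [ 0.44331812 -0.05345248]
mid (273.0, 193.5)
```

The wrist view shows the bottle (385,115) in the larger bay and the tall vial (483,120) in the smaller. The scene view shows the short vial upright in the cup (305,235) and the middle disc (359,150) unmoved. All measured positions are in range, so I am handing in.

```bash
python3 -c "
from rig import manip;print(manip.close_job())"
```

```text
the job is handed in; nothing more can be done
None
```

I made up both kits and handed the job in at about 36 s of the 134 s allowed; the system reports no verdict.

**Cup:** The thick disc went in first, then the thin one, then the short vial, all let go within about 2 mm of the cup's axis. The close-up pictures showed the thin disc flat and centred. The short vial stood upright in the last scene picture.

**Tray:** The bottle measured (-2, +34) mm in the tray's frame and the tall vial (-1, -31) mm, both inside the allowed ranges. Both looked upright in the last pictures.

**Middle disc:** It was at the same pixel in the top camera before and after, so it did not move.

**What I did not check:**
- **Heights and tilts:** I judged these only from the release heights and the pictures; I did not measure them.
- **Tool tilt:** The tool's own tilt drifted to about 0.16 rad during the job. It stayed nearly the same between each grasp and its release, so the objects did not tilt noticeably.

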